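# Sort the arrived specimens by cap colour

### The job

Sort the five specimen containers from the white arrivals tray into the three coloured trays, each into the tray of its cap's colour; the red-capped one is urgent, so bring it to its tray before you move any of the others. Set every container down standing upright on the tray floor, never tipping it over or dropping it from a height, and leave the pipette-tip box and the barcode scanner where they are.

Things in the scene. Friction and masses are not known exactly. Their poses are not given: they have to be found in the camera images.
- red_pot: The urgent specimen: 60 ml specimen pot with a ribbed red screw lid, standing upright in the shallow white arrivals tray (floor 4 mm thick, rim 16 mm high). 72 mm tall in all: body 42 mm diameter, frosted with a white barcode label; lid 48 mm diameter (49 mm over its ribs), from 56 to 72 mm above the underside. About 70 g (varies). Round, so it can be taken from any side. Origin: centre of the underside; z up through the lid.
- yellow_pot: 60 ml specimen pot with a ribbed yellow screw lid, standing upright in the shallow white arrivals tray (floor 4 mm thick, rim 16 mm high). 72 mm tall in all: body 42 mm diameter, frosted with a white barcode label; lid 48 mm diameter (49 mm over its ribs), from 56 to 72 mm above the underside. About 70 g (varies). Round, so it can be taken from any side. Origin: centre of the underside; z up through the lid.
- yellow_tube: skirted transport tube with a ribbed yellow screw cap, standing upright on its own foot in the shallow white arrivals tray (floor 4 mm thick, rim 16 mm high). 92 mm tall in all: foot 35 mm diameter and 14 mm high, body 29 mm diameter with a white barcode label, cap 34 mm diameter (35 mm over its ribs), from 74 to 92 mm above the underside. About 50 g (varies). Round, so it can be taken from any side. Origin: centre of the underside; z up through the cap.
- blue_pot: 60 ml specimen pot with a ribbed blue screw lid, standing upright in the shallow white arrivals tray (floor 4 mm thick, rim 16 mm high). 72 mm tall in all: body 42 mm diameter, frosted with a white barcode label; lid 48 mm diameter (49 mm over its ribs), from 56 to 72 mm above the underside. About 70 g (varies). Round, so it can be taken from any side. Origin: centre of the underside; z up through the lid.
- blue_tube: skirted transport tube with a ribbed blue screw cap, standing upright on its own foot in the shallow white arrivals tray (floor 4 mm thick, rim 16 mm high). 92 mm tall in all: foot 35 mm diameter and 14 mm high, body 29 mm diameter with a white barcode label, cap 34 mm diameter (35 mm over its ribs), from 74 to 92 mm above the underside. About 50 g (varies). Round, so it can be taken from any side. Origin: centre of the underside; z up through the cap.
- red_tray: Red open specimen tray with a white liner, fixed to the bench. 100 mm along its x by 150 mm along its y, 32 mm high outside, walls and floor 4 mm thick (inside 92 x 142 mm); a rolled rim stands out 4 mm. Its place among the three trays changes, and it is turned up to 0.2 rad. There is room for two containers side by side along its y. Origin: centre of the underside, on the bench; the inner floor is 4 mm above it.
- yellow_tray: Yellow open specimen tray with a white liner, fixed to the bench. 100 mm along its x by 150 mm along its y, 32 mm high outside, walls and floor 4 mm thick (inside 92 x 142 mm); a rolled rim stands out 4 mm. Its place among the three trays changes, and it is turned up to 0.2 rad. There is room for two containers side by side along its y. Origin: centre of the underside, on the bench; the inner floor is 4 mm above it.
- blue_tray: Blue open specimen tray with a white liner, fixed to the bench. 100 mm along its x by 150 mm along its y, 32 mm high outside, walls and floor 4 mm thick (inside 92 x 142 mm); a rolled rim stands out 4 mm. Its place among the three trays changes, and it is turned up to 0.2 rad. There is room for two containers side by side along its y. Origin: centre of the underside, on the bench; the inner floor is 4 mm above it.
- tip_box: Closed pipette-tip box, dark grey base and pale lid, 122 x 86 x 57 mm (x, y, z), loose on the bench between two of the trays; to be left alone. Origin: centre of the underside.
- scanner: Handheld barcode scanner lying on the bench between two of the trays, about 152 mm along its x, 66 mm wide at the pale grey head (+x end, 40 mm high), dark handle 30 mm wide and high (-x end); loose, to be left alone. Origin: on the bench under its middle.
There are look-alikes about, which are no part of the job. What is shaped like the red_pot but pink or turquoise is not meant.

How it is judged:
On the way:
1. The urgent red-capped pot stands released in the red tray, and none of the other four has yet been moved by more than 30 mm (x of red_pot in the frame of red_tray between -0.04 and 0.04 m and y of red_pot in the frame of red_tray between -0.062 and 0.062 m and z of red_pot in the frame of red_tray below 0.01 m and angle between red_pot's own z axis and vertical below 0.12 rad and contact force between red_pot and the fingers below 0.05 N and linear speed of red_pot below 0.02 m/s and angular speed of red_pot below 0.2 rad/s and distance of each of yellow_pot, yellow_tube, blue_pot, blue_tube from where it was at the start of the episode below 0.03 m), for 0.2 s.
At the end, for the whole second after the job is handed in: Each of the five containers stands in the tray of its cap's colour: its centre within 40 mm of the tray's centre along the tray's x and 62 mm along its y, its underside less than 10 mm above the tray's underside (so on the floor), upright within 0.12 rad, released and at rest (x of red_pot in the frame of red_tray between -0.04 and 0.04 m and y of red_pot in the frame of red_tray between -0.062 and 0.062 m and z of red_pot in the frame of red_tray below 0.01 m and angle between each of red_pot, yellow_pot, yellow_tube, blue_pot, blue_tube's own z axis and vertical below 0.12 rad and contact force between each of red_pot, yellow_pot, yellow_tube, blue_pot, blue_tube and the fingers below 0.05 N and linear speed of each of red_pot, yellow_pot, yellow_tube, blue_pot, blue_tube below 0.02 m/s and angular speed of each of red_pot, yellow_pot, yellow_tube, blue_pot, blue_tube below 0.2 rad/s and x of yellow_pot in the frame of yellow_tray between -0.04 and 0.04 m and y of yellow_pot in the frame of yellow_tray between -0.062 and 0.062 m and z of each of yellow_pot, yellow_tube in the frame of yellow_tray below 0.01 m and x of yellow_tube in the frame of yellow_tray between -0.04 and 0.04 m and y of yellow_tube in the frame of yellow_tray between -0.062 and 0.062 m and x of blue_pot in the frame of blue_tray between -0.04 and 0.04 m and y of blue_pot in the frame of blue_tray between -0.062 and 0.062 m and z of each of blue_pot, blue_tube in the frame of blue_tray below 0.01 m and x of blue_tube in the frame of blue_tray between -0.04 and 0.04 m and y of blue_tube in the frame of blue_tray between -0.062 and 0.062 m); the robot touches nothing.
It fails at once if a container is tipped by more than 0.6 rad (angle between any of red_pot, yellow_pot, yellow_tube, blue_pot, blue_tube's own z axis and vertical above 0.6 rad).
It fails at once if a container falls freely, touching nothing, with its underside more than 60 mm above the bench ((height (world z) of red_pot above 0.06 m and contact force between red_pot and anything else below 0.001 N) or (height (world z) of yellow_pot above 0.06 m and contact force between yellow_pot and anything else below 0.001 N) or (height (world z) of yellow_tube above 0.06 m and contact force between yellow_tube and anything else below 0.001 N) or (height (world z) of blue_pot above 0.06 m and contact force between blue_pot and anything else below 0.001 N) or (height (world z) of blue_tube above 0.06 m and contact force between blue_tube and anything else below 0.001 N)).
It fails at once if the tip box or the scanner is moved by more than 30 mm (distance of any of tip_box, scanner from where it was at the start of the episode above 0.03 m).
It also fails if it takes over 128 s, if anything falls off the work surface, if the arm or the gripper's body presses on something with over 40 N, if the wrist force passes 120 N, or if a joint passes its speed limit or range.

### The arm

A 7-joint arm with a two-finger parallel gripper is mounted at the origin on the work surface. World frame = base frame: x ahead of the robot, y to its left, z up, the work surface at z = 0. Lengths are in m, angles in rad, forces in N, time in s.
With the tool pointing down it reaches from about 0.4 to 0.875 m from the base axis. Payload 19.3 kg.
Tool frame: the origin (TCP) lies on the centre line of the jaws, within the pads' length; the fingertips stand 14 mm ahead of it and the grasp point (between the pads) lies 5 mm behind it; y points along the fingers, x is the direction in which the jaws open and shut, and the axes are right-handed (so a half turn about y gives the same grasp; the last joint's range is limited). The gripper opens to 85 mm and grips with 20 to 120 N. Pads are 22 mm wide; open, the fingers measure 114 mm over their backs; the gripper's body (76 mm by 85 mm) begins 54 mm behind the grasp point. The pads swing forward as they close: fully open they stand 13 mm farther back than shut.
Start: joints at [-1.24, 0.521, -0.036, 1.599, 0.021, 1.021, -0.113], TCP at [0.244, 0.575, 0.245] pointing down, gripper open.
Joint ranges: [-2.91, 2.91], [-0.3, 2.13], [-1.5, 1.42], [0.17, 2.43], [-1.26, 4.41], [0.16, 1.93], [-2.52, 2.52]. Speed limits (rad/s): [1.89, 1.89, 2.39, 2.39, 3.01, 3.01, 3.01].

### API

Orientations are given as [roll, pitch, yaw] about the fixed x, y, z axes, in that order (R = Rz(yaw) Ry(pitch) Rx(roll)).
In Python, from workcell import monitor, grab_frame, workorder gives the robot as it stands.
- The arm moves only by the tool drive_tool, never from a script. Its argument "steps" is one flat list of numbers, 5 for each row, row after row: the finger opening in mm, from 0 to 85.4, then the shift along the world's x, y, z in mm, then the turn about the world's z in degrees. In form: [fingers, tx, ty, tz, twist, fingers, tx, ty, tz, twist, ...]. A call has exactly 5 rows; each row shifts and turns the commanded pose from where the row before left it; what a row does not reach is not made up. A row lasts 1/12 s, in which the tool goes at most 41.7 mm and 7.16 degrees, less where a joint would pass 70% of its speed; a pose out of reach is approached as far as the arm can. A call is refused whole if a number of a shift passes 41.7 or a number of a turn 7.16, either way. A call with a gripper value outside its range is refused whole. The fingers move at their own pace and stop on an object; "grip_force" is the grip in N (left out, the last holds). Time passes only in rows, so rows that do not move let the fingers close, or fill a call up. It gives the time, the measured TCP pose, the force and the opening at its end, in the units of the state.
- monitor.observe(): the state, without advancing time (a new reading comes with each control period).
- grab_frame(name): name is "scene" or "top"; returns a dict with "frame" (400x640x3 uint8, red, green, blue), "vertical_fov" (degrees; the focal length in pixels is half the picture's height over the tangent of half this angle, whatever the lens; pixels are square), "cx", "cy" (the principal point, pixels), "xyz" and "orientation" of the camera in the world. Camera axes: x right, y down, z forward; pixel columns grow to the right and rows downward; lengths in m; the calibration is good to about 2 mm. A picture is of the moment at which its call begins. There is no depth.
- workorder.job_done(): hands the job in, once; it reports no verdict.
The state is a dict: "clock": time; "qpos": joint angles; "qd": joint speeds; "joint_efforts": joint torques, N m; "position": TCP position; "tool_rot": TCP orientation; "force": force on the tool from outside, world axes, zero at the start; "moment": the same for the moment, N m; "grip_width": finger opening in m.
Only numpy, scipy, OpenCV 4.12 (cv2) and the standard library are available. Lean on these libraries where they do the work, as an engineer would, in place of code of your own. Each camera call takes 0.05 s, during which the arm holds its last target. There are 200 camera calls.

## Working session

There is one attempt and no reset: what is moved stays moved. The work goes in short steps, Python scripts to look and compute and a tool call to move; the robot and the scene stay as the last step left them, time stands still between calls to the robot, and variables do not carry over. Pictures are saved under pics/ and viewed, about 12 in all and at most 16, crops included, and the job is handed in when it is done.

Besides the shell and the picture viewer there is one more tool, called after "Call:" as name(argument=value, ...) on one line, values as JSON. drive_tool: Moves the arm, as the interface text tells. Its arguments: {"type":"object","properties":{"steps":{"type":"array"},"grip_force":{"type":"number"}},"required":["steps"]}

```bash
mkdir -p pics
cat > h.py <<'E'
import numpy as np, cv2
from scipy.spatial.transform import Rotation as R
from workcell import monitor, grab_frame, workorder
def snap(name,fn):
    f=grab_frame(name); cv2.imwrite('pics/'+fn,f['frame'][:,:,::-1]); return f
def cam(f):
    fl=200/np.tan(np.radians(f['vertical_fov'])/2); o=np.array(f['orientation'],float)
    Rm=R.from_euler('xyz',o).as_matrix() if o.size==3 else (o if o.size==9 else R.from_quat(o).as_matrix())
    return fl,Rm,np.array(f['xyz'])
def px2w(f,u,v,z):
    fl,Rm,p=cam(f); d=Rm@np.array([(u-f['cx'])/fl,(v-f['cy'])/fl,1]); return p+d*(z-p[2])/d[2]
def w2px(f,P):
    fl,Rm,p=cam(f); c=Rm.T@(np.array(P)-p); return c[0]/c[2]*fl+f['cx'],c[1]/c[2]*fl+f['cy']
E
python3 - <<'E'
from h import *
for n in('top','scene'):
    f=snap(n,n+'0.png'); print({k:v for k,v in f.items() if k!='frame'})
print(monitor.observe())
E
```

```text
{'vertical_fov': 44.963190963163086, 'cx': 323.19247459448917, 'cy': 202.8810133217649, 'xyz': array([ 0.28956993, -0.00698556,  1.25298827]), 'orientation': array([-2.97211634e+00, -2.39439975e-03, -1.57966385e+00])}
{'vertical_fov': 52.46486359646734, 'cx': 317.41109365317817, 'cy': 197.01527323520168, 'xyz': array([1.1733126 , 0.38019883, 0.61495429]), 'orientation': array([-2.20170758,  0.01603653,  2.08567484])}
{'clock': 0.1, 'qpos': array([-1.24019504,  0.52195109, -0.03633009,  1.59992601,  0.02120461,
        1.0210962 , -0.11283231]), 'qd': array([ 6.44825543e-04,  1.46709472e-04,  1.08836639e-03, -1.19686332e-03,
       -4.37361213e-04, -4.73043760e-04, -8.15740919e-05]), 'joint_efforts': array([ 6.17837723e-03, -9.28494143e+01,  1.98513798e+00, -3.70534301e+01,
        1.82374183e-02,  5.25223455e-03, -3.86903992e-05]), 'position': array([0.24376931, 0.57520225, 0.24479426]), 'tool_rot': array([-1.57086777e+00,  9.92974248e-04,  1.16995598e+00]), 'force': array([-0.66765265,  0.10882112, -0.33573971]), 'moment': array([ 0.02840767, -0.00065566, -0.00975655]), 'grip_width': 0.08495390214335519}
```

View pics/top0.png

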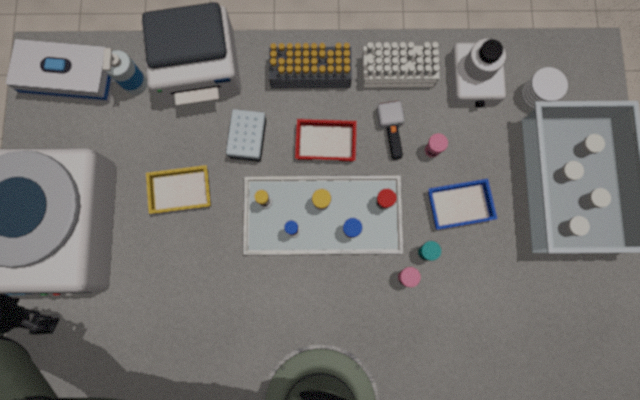

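View pics/scene0.png

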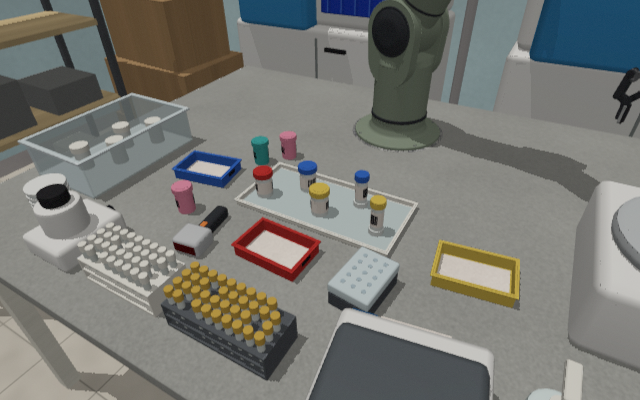

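Run:
```python
from h import *
im=cv2.imread('pics/top0.png')
c=im[130:290,240:440]; cv2.imwrite('pics/c1.png',cv2.resize(c,None,fx=4,fy=3.75*4/3.75,interpolation=cv2.INTER_CUBIC)[:600])
f=grab_frame('top')
hsv=cv2.cvtColor(im,cv2.COLOR_BGR2HSV)
rng={'red':[(0,6),(174,180)],'yellow':[(18,32)],'blue':[(105,125)]}
for n,rs in rng.items():
    m=np.zeros(im.shape[:2],np.uint8)
    for a,b in rs: m|=cv2.inRange(hsv,(a,140,60),(b,255,255))
    m[:110]=0; m[:, :140]=0; m[:,510:]=0
    k,l,s,ce=cv2.connectedComponentsWithStats(m)
    for i in range(1,k):
        if s[i,4]<25: continue
        pts=np.argwhere(l==i)[:,::-1].astype(np.float32)
        u,v=ce[i]; r=cv2.minAreaRect(pts)
        z=.032 if s[i,2]>40 else .07
        line=[n,s[i].tolist(),ce[i].round(1)]
        if z<.05:
            bx=cv2.boxPoints(r); W=np.array([px2w(f,a,b,.032)[:2] for a,b in bx]); line+=['corn',W.round(3).tolist(),'cen',W.mean(0).round(4)]
        else:
            line+=[px2w(f,u,v,h)[:2].round(4).tolist() for h in(.076,.096)]
        print(*line)
```

```text
red [295, 119, 61, 42, 656] [325.8 136.4] corn [[0.615, 0.061], [0.724, 0.058], [0.718, -0.1], [0.609, -0.094]] cen [ 0.6665 -0.0188]
red [378, 190, 18, 18, 256] [386.1 198.2] [0.5014, -0.1674] [0.4978, -0.1647]
yellow [147, 166, 63, 47, 619] [173.3 186.7] corn [[0.581, 0.45], [0.599, 0.292], [0.493, 0.276], [0.475, 0.432]] cen [0.537  0.3624]
yellow [256, 191, 12, 13, 122] [261.3 196.9] [0.5071, 0.1415] [0.5035, 0.139]
yellow [313, 190, 17, 18, 243] [321.  198.5] [0.502, -0.0063] [0.4984, -0.0063]
blue [429, 180, 67, 49, 569] [465.7 200.7] corn [[0.533, -0.282], [0.559, -0.441], [0.454, -0.452], [0.428, -0.295]] cen [ 0.4936 -0.3672]
blue [344, 219, 17, 18, 243] [352.  227.4] [0.4294, -0.0817] [0.427, -0.0804]
blue [285, 221, 12, 13, 123] [290.8 227.4] [0.4308, 0.0683] [0.4284, 0.067]
```

View pics/c1.png

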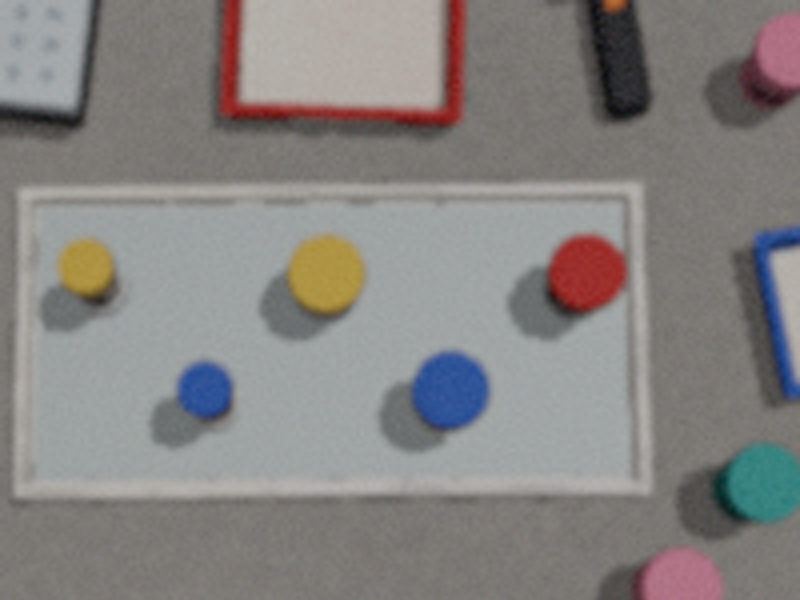

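The pot at crop (587,272), i.e. top px (386,198), is the only truly red lid and it is inside the arrivals tray. The pots at (438,144) and (409,277) are pink and the one at (430,251) is turquoise, and all three are outside it. The tray rims measure about 108 x 159 mm, which matches the given sizes. I'll drive to above the red pot.

Call:
drive_tool(steps=[85,29,-28,0,-3,85,29,-28,0,-3,85,29,-28,0,-3,85,29,-28,0,-3,85,29,-28,0,-3], grip_force=35)

```text
clock: 0.57
position: [0.3899, 0.4338, 0.2453]
tool_rot: [-1.571, 0.0, 0.906]
force: [0.4, 1.1, -0.4]
grip_width: 0.0851
```

Call:
drive_tool(steps=[85,28,-29,0,-3,85,28,-29,0,-3,85,28,-29,0,-3,85,28,-29,0,-3,85,0,-38,0,-3])

```text
clock: 0.98
position: [0.5045, 0.2801, 0.2449]
tool_rot: [-1.572, -0.001, 0.642]
force: [0.0, 0.0, -0.4]
grip_width: 0.0849
```

Call:
drive_tool(steps=[85,0,-39,0,-3.4,85,0,-39,0,-3.4,85,0,-39,0,-3.4,85,0,-39,0,-3.4,85,0,-39,0,-3.4])

```text
clock: 1.4
position: [0.5004, 0.0846, 0.2453]
tool_rot: [-1.571, 0.0, 0.347]
force: [1.3, 1.2, 0.3]
grip_width: 0.085
```

Call:
drive_tool(steps=[85,0,-39,0,-4,85,0,-39,0,-4,85,0,-39,0,-4,85,0,-39,0,-4,85,0,-39,0,-4])

```text
clock: 1.82
position: [0.5004, -0.1103, 0.2454]
tool_rot: [-1.571, -0.0, -0.003]
force: [0.9, 0.7, -0.3]
grip_width: 0.085
```

Call:
drive_tool(steps=[85,0,-28,-25,0,85,0,-29,-25,0,85,1,0,-35,0,85,0,0,-35,0,85,0,0,0,0])

```text
clock: 2.23
position: [0.499, -0.1651, 0.1202]
tool_rot: [-1.569, 0.008, 0.0]
force: [-0.8, 0.7, -1.1]
grip_width: 0.085
```

Run:
```python
from h import *
f=snap('scene','s1.png'); print(monitor.observe()['position'])
for n,P in dict(red=(.501,-.167,.076),yp=(.502,-.006,.076),bp=(.429,-.082,.076),yt=(.5035,.139,.096),bt=(.4284,.067,.096),rt=(.6665,-.0188,.004),yt_=(.537,.3624,.004),bt_=(.4936,-.3672,.004)).items(): print(n,np.round(w2px(f,P),1))
im=cv2.imread('pics/s1.png')
for P in [(.501,-.167,.076),(.502,-.006,.076),(.429,-.082,.076),(.5035,.139,.096),(.4284,.067,.096),(.6665,-.0188,.004),(.537,.3624,.004),(.4936,-.3672,.004)]:
    cv2.drawMarker(im,tuple(int(round(x)) for x in w2px(f,P)),(0,255,0),0,5)
cv2.imwrite('pics/s1c.png',cv2.resize(im[120:320,160:540],(760,400),interpolation=cv2.INTER_CUBIC))
```

```text
[ 0.50017292 -0.16533609  0.12328805]
red [262.5 170. ]
yp [318.7 187.7]
bp [306.7 165. ]
yt [377.1 198.6]
bt [361.1 173.3]
rt [276.7 251.9]
yt_ [471.2 275.8]
bt_ [208.3 172.5]
```

View pics/s1c.png

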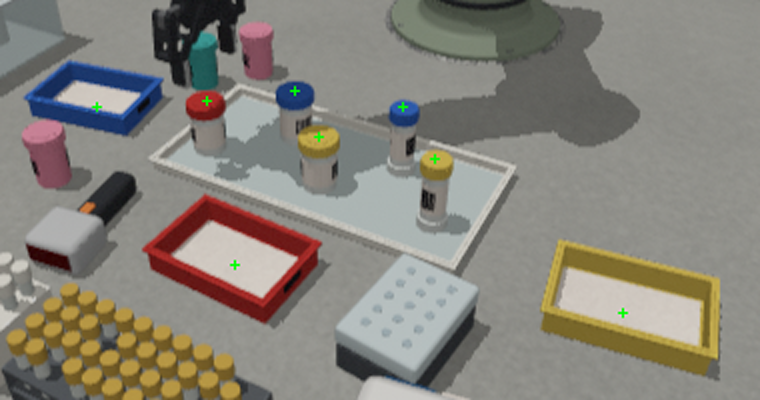

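Call:
drive_tool(steps=[85,0,-1,-20,0,85,0,0,-20,0,85,0,0,-22,0,85,0,0,0,0,40,0,0,0,0])

```text
clock: 2.7
position: [0.5024, -0.1665, 0.0648]
tool_rot: [-1.571, -0.0, 0.001]
force: [0.0, -0.0, 1.1]
grip_width: 0.0751
```

Call:
drive_tool(steps=[40,0,0,0,0,40,0,0,0,0,40,0,0,0,0,40,0,0,0,0,40,0,0,0,0])

```text
clock: 3.12
position: [0.503, -0.1668, 0.0651]
tool_rot: [-1.571, -0.003, 0.001]
force: [-1.4, 0.8, 15.6]
grip_width: 0.0469
```

Call:
drive_tool(steps=[40,0,0,5,0,40,0,0,10,0,40,0,0,15,0,40,0,0,18,0,40,0,0,0,0])

```text
clock: 3.53
position: [0.5032, -0.1671, 0.115]
tool_rot: [-1.572, -0.004, 0.0]
force: [1.0, 0.2, 0.0]
grip_width: 0.0465
```

Run:
```python
from h import *
f=snap('scene','s2.png'); s=monitor.observe(); print(s['position'],s['force'],s['grip_width'])
im=cv2.imread('pics/s2.png')
cv2.imwrite('pics/s2c.png',cv2.resize(im[90:270,180:400],None,fx=3,fy=3,interpolation=cv2.INTER_CUBIC))
```

```text
[ 0.50284037 -0.16669603  0.11358915] [ 0.29479135 -0.73723202 -0.93181798] 0.04683259877655693
```

View pics/s2c.png

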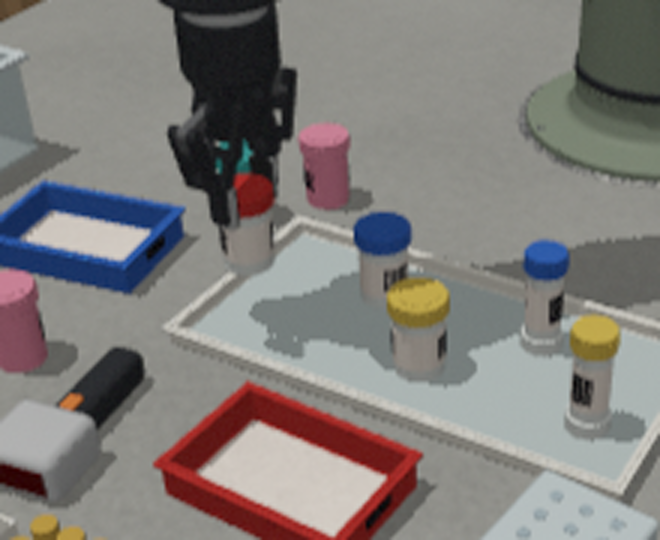

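The pot hangs upright in the jaws, centred. Next I'll carry it to the red tray.

Call:
drive_tool(steps=[40,12,11,0,0,40,25,23,0,0,40,30,27,0,0,40,30,27,0,0,40,30,27,0,0])

```text
clock: 4.0
position: [0.6299, -0.0499, 0.1115]
tool_rot: [-1.571, 0.0, 0.0]
force: [0.5, -0.4, -1.2]
grip_width: 0.047
```

Call:
drive_tool(steps=[40,20,18,0,0,40,10,9,0,0,40,7,6,0,0,40,0,0,0,0,40,0,0,0,0])

```text
clock: 4.42
position: [0.6652, -0.0193, 0.1111]
tool_rot: [-1.571, 0.001, 0.0]
force: [-0.8, -1.1, -1.5]
grip_width: 0.0468
```

Call:
drive_tool(steps=[40,0,0,-16,0,40,0,0,-14,0,40,0,0,-10,0,40,0,0,-5,0,40,0,0,0,0])

```text
clock: 4.83
position: [0.6656, -0.0192, 0.0655]
tool_rot: [-1.571, 0.001, -0.0]
force: [0.0, 0.4, -0.6]
grip_width: 0.0468
```

Call:
drive_tool(steps=[40,0,0,-1.5,0,40,0,0,-1,0,40,0,0,-0.5,0,40,0,0,0,0,40,0,0,0,0])

```text
clock: 5.25
position: [0.666, -0.0191, 0.0646]
tool_rot: [-1.571, -0.001, 0.0]
force: [-4.7, -1.1, 19.4]
grip_width: 0.0471
```

Call:
drive_tool(steps=[70,0,0,0,0,75,0,0,0,0,75,0,0,0,0,75,0,0,0,0,75,0,0,0,0])

```text
clock: 5.67
position: [0.6658, -0.0186, 0.0632]
tool_rot: [-1.571, 0.0, 0.001]
force: [0.2, -0.4, -0.0]
grip_width: 0.0745
```

Call:
drive_tool(steps=[75,0,0,10,0,75,0,0,20,0,75,0,0,25,0,75,0,0,25,0,75,0,0,0,0])

```text
clock: 6.08
position: [0.668, -0.019, 0.1487]
tool_rot: [-1.571, -0.006, 0.0]
force: [0.7, -0.7, 0.7]
grip_width: 0.0753
```

Run:
```python
from h import *
f=snap('scene','s3.png'); s=monitor.observe(); print(s['position'],s['force'],s['grip_width'])
im=cv2.imread('pics/s3.png')
cv2.imwrite('pics/s3c.png',cv2.resize(im[120:300,200:420],None,fx=3,fy=3,interpolation=cv2.INTER_CUBIC))
```

```text
[ 0.66719847 -0.0187054   0.14652809] [-0.60087048 -0.04391503 -0.73855653] 0.07476548915536001
```

View pics/s3c.png

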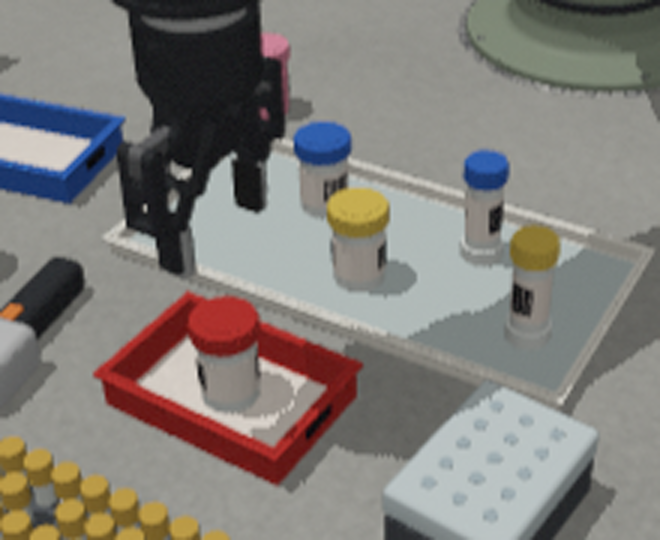

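Red pot stands upright in the red tray at crop (228,350), and the others haven't moved. Next is the yellow pot.

Call:
drive_tool(steps=[85,-36,3,0,0,85,-36,3,0,0,85,-36,3,0,0,85,-36,2,0,0,85,-21,2,0,0])

```text
clock: 6.55
position: [0.497, -0.0056, 0.1431]
tool_rot: [-1.57, 0.002, 0.0]
force: [1.6, -0.3, 0.4]
grip_width: 0.0852
```

Call:
drive_tool(steps=[85,0,0,-20,0,85,0,0,-25,0,85,0,0,-25,0,85,0,0,-13,0,85,0,0,0,0])

```text
clock: 6.97
position: [0.4993, -0.0056, 0.058]
tool_rot: [-1.571, 0.004, 0.001]
force: [-0.3, 0.2, 0.6]
grip_width: 0.0848
```

Call:
drive_tool(steps=[40,0,0,0,0,40,0,0,0,0,40,0,0,0,0,40,0,0,0,0,40,0,0,0,0])

```text
clock: 7.38
position: [0.5015, -0.0054, 0.0614]
tool_rot: [-1.57, -0.002, 0.001]
force: [-0.6, -0.2, 8.5]
grip_width: 0.047
```

Call:
drive_tool(steps=[40,0,0,6,0,40,0,0,15,0,40,0,0,25,0,40,0,0,30,0,40,0,0,25,0], grip_force=45)

```text
clock: 7.8
position: [0.5008, -0.0057, 0.1636]
tool_rot: [-1.571, -0.001, 0.0]
force: [1.7, 0.0, -1.2]
grip_width: 0.0468
```

Call:
drive_tool(steps=[40,4,15,11,0,40,4,30,0,0,40,4,38,0,0,40,4,39,0,0,40,4,39,0,0])

```text
clock: 8.22
position: [0.5208, 0.1572, 0.1734]
tool_rot: [-1.57, -0.001, 0.0]
force: [1.1, 0.5, -0.6]
grip_width: 0.0469
```

Call:
drive_tool(steps=[40,4,39,0,0,40,4,39,0,0,40,4,38,0,0,40,4,30,0,0,40,3,18,0,0])

```text
clock: 8.63
position: [0.539, 0.3238, 0.1729]
tool_rot: [-1.569, -0.0, 0.004]
force: [0.2, -0.2, -1.8]
grip_width: 0.047
```

Call:
drive_tool(steps=[40,0,8,0,0,40,0,3,0,0,40,0,0,-15,0,40,0,0,-25,0,40,0,0,-25,0])

```text
clock: 9.05
position: [0.5404, 0.3291, 0.1078]
tool_rot: [-1.57, -0.002, -0.001]
force: [0.4, 0.8, -0.5]
grip_width: 0.0464
```

Call:
drive_tool(steps=[40,0,0,-20,0,40,0,0,-14,0,40,0,0,-8,0,40,0,0,-3,0,40,0,0,0,0])

```text
clock: 9.47
position: [0.5401, 0.33, 0.0625]
tool_rot: [-1.571, -0.0, -0.0]
force: [0.3, -0.4, 0.2]
grip_width: 0.0469
```

Call:
drive_tool(steps=[40,0,0,-1,0,40,0,0,-1,0,40,0,0,-0.5,0,40,0,0,0,0,40,0,0,0,0])

```text
clock: 9.88
position: [0.5406, 0.3309, 0.0614]
tool_rot: [-1.569, -0.002, 0.001]
force: [-0.8, -1.6, 12.4]
grip_width: 0.0466
```

Call:
drive_tool(steps=[70,0,0,0,0,80,0,0,0,0,80,0,0,0,0,80,0,0,0,0,80,0,0,0,0])

```text
clock: 10.3
position: [0.5399, 0.3304, 0.0598]
tool_rot: [-1.571, -0.0, 0.001]
force: [-0.2, -0.1, 0.5]
grip_width: 0.0801
```

Call:
drive_tool(steps=[80,0,0,10,0,80,0,0,25,0,80,0,0,30,0,80,0,0,25,0,80,0,0,0,0])

```text
clock: 10.72
position: [0.5419, 0.3312, 0.1553]
tool_rot: [-1.567, -0.005, 0.0]
force: [0.7, 0.2, 0.6]
grip_width: 0.0801
```

Call:
drive_tool(steps=[80,-8,-30,0,0,80,-8,-40,0,0,80,-8,-40,0,0,80,-8,-40,0,0,80,-5,-40,0,0])

```text
clock: 11.13
position: [0.5018, 0.1389, 0.1503]
tool_rot: [-1.57, -0.0, 0.001]
force: [1.3, -0.2, 1.0]
grip_width: 0.0799
```

Call:
drive_tool(steps=[80,0,-2,0,0,80,0,0,-20,0,80,0,0,-25,0,80,0,0,-20,0,80,0,0,0,0])

```text
clock: 11.55
position: [0.5015, 0.138, 0.0824]
tool_rot: [-1.572, 0.004, 0.001]
force: [-1.3, 0.1, -0.6]
grip_width: 0.0799
```

Call:
drive_tool(steps=[40,0,0,0,0,30,0,0,0,0,26,0,0,0,0,26,0,0,0,0,26,0,0,0,0], grip_force=35)

```text
clock: 11.97
position: [0.5037, 0.1388, 0.086]
tool_rot: [-1.57, -0.002, 0.001]
force: [0.5, -0.8, 9.0]
grip_width: 0.0328
```

Run:
```python
from h import *
f=snap('scene','s4.png'); s=monitor.observe(); print(s['position'],s['force'],s['grip_width'])
im=cv2.imread('pics/s4.png')
cv2.imwrite('pics/s4c.png',cv2.resize(im[120:320,300:540],None,fx=3,fy=3,interpolation=cv2.INTER_CUBIC))
```

```text
[0.50370055 0.13876759 0.08596279] [0.57729597 0.14638385 8.80092262] 0.032886956292693934
```

View pics/s4c.png

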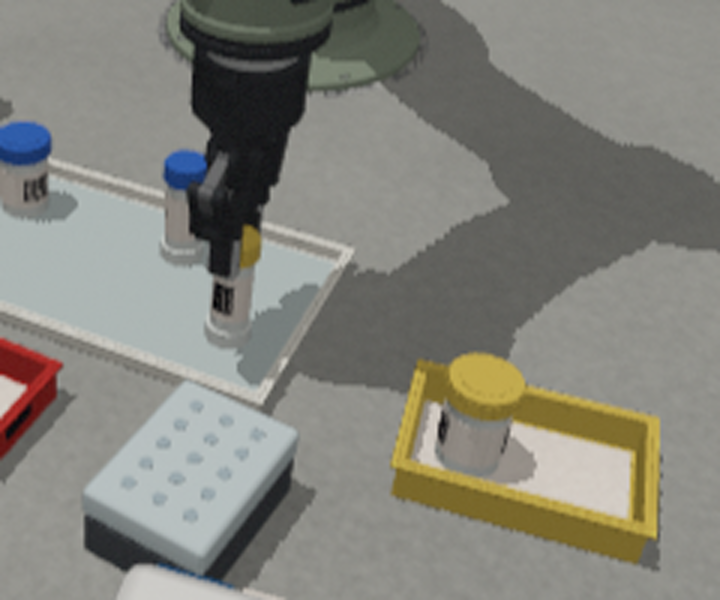

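Call:
drive_tool(steps=[26,0,0,6,0,26,0,0,15,0,26,0,0,25,0,26,0,0,28,0,26,0,0,21,0], grip_force=40)

```text
clock: 12.43
position: [0.503, 0.1383, 0.1823]
tool_rot: [-1.57, -0.001, 0.0]
force: [0.1, 1.1, -0.6]
grip_width: 0.0328
```

Call:
drive_tool(steps=[26,3,15,0,0,26,3,30,0,0,26,3,38,0,0,26,3,39,0,0,26,3,39,0,0])

```text
clock: 12.85
position: [0.5175, 0.3017, 0.1802]
tool_rot: [-1.57, -0.0, 0.0]
force: [0.6, 0.1, -0.1]
grip_width: 0.0328
```

Call:
drive_tool(steps=[26,3,38,0,0,26,3,28,0,0,26,3,16,0,0,26,3,8,0,0,26,3,4,0,0])

```text
clock: 13.27
position: [0.5325, 0.3945, 0.1796]
tool_rot: [-1.571, 0.0, 0.002]
force: [0.1, -1.1, -1.5]
grip_width: 0.033
```

Call:
drive_tool(steps=[26,0,0,-8,0,26,0,0,-20,0,26,0,0,-25,0,26,0,0,-20,0,26,0,0,-12,0])

```text
clock: 13.68
position: [0.5324, 0.3912, 0.0924]
tool_rot: [-1.573, 0.002, -0.001]
force: [-0.5, 0.5, -1.1]
grip_width: 0.033
```

Call:
drive_tool(steps=[26,0,1,-4,0,26,0,1,-3,0,26,0,0,-1,0,26,0,0,0,0,26,0,0,0,0])

```text
clock: 14.1
position: [0.5333, 0.3956, 0.0877]
tool_rot: [-1.57, -0.001, 0.001]
force: [0.6, 0.4, 0.3]
grip_width: 0.0324
```

Call:
drive_tool(steps=[26,0,0,-1,0,26,0,0,-1,0,26,0,0,0,0,26,0,0,0,0,26,0,0,0,0])

```text
clock: 14.52
position: [0.5334, 0.3959, 0.086]
tool_rot: [-1.569, -0.001, 0.001]
force: [-0.2, -0.8, 10.2]
grip_width: 0.0328
```

Call:
drive_tool(steps=[50,0,0,0,0,65,0,0,0,0,65,0,0,0,0,65,0,0,0,0,65,0,0,0,0])

```text
clock: 14.93
position: [0.5328, 0.3954, 0.0847]
tool_rot: [-1.571, 0.0, 0.001]
force: [0.2, 0.0, 0.2]
grip_width: 0.0652
```

Call:
drive_tool(steps=[65,0,0,10,0,65,0,0,25,0,65,0,0,30,0,65,0,0,20,0,65,-9,-32,0,0])

```text
clock: 15.35
position: [0.5254, 0.3692, 0.1743]
tool_rot: [-1.565, -0.005, 0.005]
force: [1.6, 0.9, -0.0]
grip_width: 0.0648
```

Call:
drive_tool(steps=[80,-12,-37,0,0,80,-12,-37,0,0,80,-12,-37,0,0,80,-12,-37,0,0,80,-12,-37,0,0])

```text
clock: 15.77
position: [0.4631, 0.1769, 0.1705]
tool_rot: [-1.57, -0.001, 0.001]
force: [2.2, -0.4, 0.4]
grip_width: 0.0803
```

Call:
drive_tool(steps=[80,-12,-37,0,0,80,-12,-37,0,0,80,-12,-37,0,0,80,0,0,0,0,80,0,0,0,0])

```text
clock: 16.18
position: [0.4277, 0.0659, 0.1707]
tool_rot: [-1.57, -0.001, -0.003]
force: [-0.3, 1.2, 0.3]
grip_width: 0.0804
```

Run:
```python
from h import *
f=snap('scene','s5.png'); s=monitor.observe(); print(s['position'],s['force'],s['grip_width'])
im=cv2.imread('pics/s5.png')
cv2.imwrite('pics/s5c.png',cv2.resize(im[120:320,280:540],None,fx=3,fy=3,interpolation=cv2.INTER_CUBIC))
```

```text
[0.42823283 0.0672559  0.17050295] [0.1593923  0.84068709 0.63846179] 0.08010657350596677
```

View pics/s5c.png

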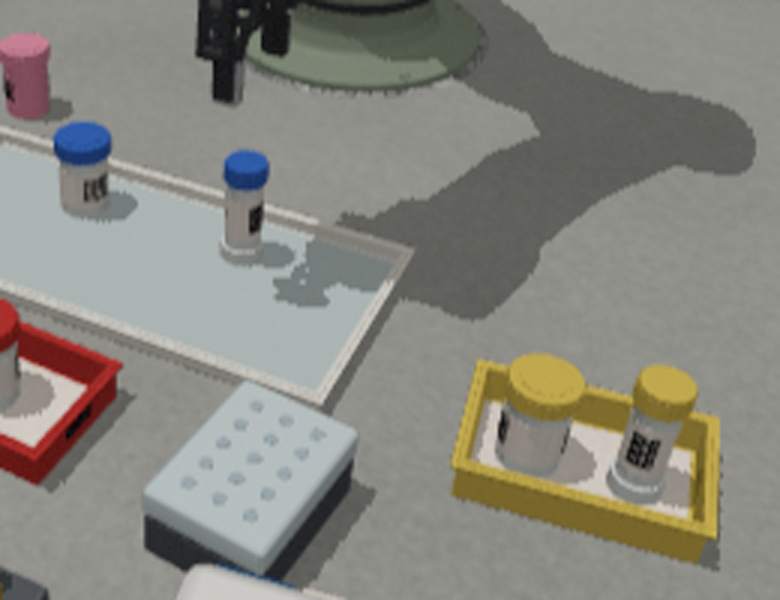

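Both yellow containers stand upright in the yellow tray (crop (540,430), (650,450)). Next is the blue tube.

Call:
drive_tool(steps=[80,0,0,-20,0,80,0,0,-30,0,80,0,0,-25,0,80,0,0,-11,0,80,0,0,0,0])

```text
clock: 16.65
position: [0.4272, 0.0682, 0.0819]
tool_rot: [-1.572, 0.003, 0.002]
force: [-0.6, -0.5, -0.0]
grip_width: 0.0797
```

Call:
drive_tool(steps=[40,0,0,0,0,30,0,0,0,0,26,0,0,0,0,26,0,0,0,0,26,0,0,0,0], grip_force=40)

```text
clock: 17.07
position: [0.4286, 0.0678, 0.0847]
tool_rot: [-1.57, -0.002, 0.001]
force: [1.4, -0.1, 8.0]
grip_width: 0.0332
```

Call:
drive_tool(steps=[26,0,0,6,0,26,0,0,15,0,26,0,0,25,0,26,0,0,28,0,26,0,0,21,0])

```text
clock: 17.48
position: [0.4279, 0.0672, 0.1811]
tool_rot: [-1.57, -0.001, 0.0]
force: [-0.1, 0.3, 0.6]
grip_width: 0.0328
```

Call:
drive_tool(steps=[26,5,-15,0,0,26,5,-28,0,0,26,5,-38,0,0,26,5,-40,0,0,26,5,-40,0,0])

```text
clock: 17.9
position: [0.4528, -0.095, 0.1797]
tool_rot: [-1.571, -0.001, 0.002]
force: [1.7, 0.2, -0.5]
grip_width: 0.0329
```

Call:
drive_tool(steps=[26,5,-40,0,0,26,5,-40,0,0,26,5,-40,0,0,26,5,-40,0,0,26,5,-40,0,0])

```text
clock: 18.32
position: [0.4776, -0.2955, 0.1796]
tool_rot: [-1.571, -0.001, 0.001]
force: [0.7, 0.1, -0.7]
grip_width: 0.0326
```

Call:
drive_tool(steps=[26,5,-40,0,0,26,5,-34,0,0,26,5,-20,0,0,26,5,-8,0,0,26,0,-3,0,0])

```text
clock: 18.73
position: [0.4979, -0.4002, 0.1793]
tool_rot: [-1.572, -0.0, -0.001]
force: [0.3, 0.7, -1.1]
grip_width: 0.0328
```

Call:
drive_tool(steps=[26,0,0,-8,0,26,0,0,-20,0,26,0,0,-25,0,26,0,0,-20,0,26,0,0,-12,0])

```text
clock: 19.15
position: [0.4972, -0.3965, 0.0917]
tool_rot: [-1.569, 0.002, 0.002]
force: [-0.0, -0.0, 0.1]
grip_width: 0.0329
```

Call:
drive_tool(steps=[26,0,0,-4,0,26,0,0,-3,0,26,0,0,-1,0,26,0,0,0,0,26,0,0,0,0])

```text
clock: 19.57
position: [0.4983, -0.3987, 0.0867]
tool_rot: [-1.572, -0.001, 0.001]
force: [0.3, -0.0, -1.1]
grip_width: 0.0329
```

Call:
drive_tool(steps=[26,0,0,-1,0,26,0,0,-1,0,26,0,0,0,0,26,0,0,0,0,26,0,0,0,0])

```text
clock: 19.98
position: [0.4984, -0.399, 0.0848]
tool_rot: [-1.572, -0.001, 0.001]
force: [-0.8, 1.0, 9.9]
grip_width: 0.0329
```

Call:
drive_tool(steps=[50,0,0,0,0,65,0,0,0,0,65,0,0,0,0,65,0,0,0,0,65,0,0,0,0])

```text
clock: 20.4
position: [0.4978, -0.3985, 0.0837]
tool_rot: [-1.571, 0.0, 0.0]
force: [0.0, -0.9, 0.2]
grip_width: 0.0651
```

Call:
drive_tool(steps=[65,0,0,10,0,65,0,0,25,0,65,0,0,30,0,65,0,0,20,0,65,-5,5,0,0])

```text
clock: 20.82
position: [0.4945, -0.3954, 0.1736]
tool_rot: [-1.575, -0.005, 0.0]
force: [0.1, 0.3, -0.2]
grip_width: 0.0651
```

Call:
drive_tool(steps=[85,-8,39,0,0,85,-8,39,0,0,85,-8,39,0,0,85,-8,39,0,0,85,-8,39,0,0])

```text
clock: 21.23
position: [0.452, -0.1969, 0.1691]
tool_rot: [-1.571, -0.0, 0.0]
force: [1.1, 1.0, 0.7]
grip_width: 0.0853
```

Call:
drive_tool(steps=[85,-8,39,0,0,85,-8,39,0,0,85,-8,39,0,0,85,0,0,0,0,85,0,0,-20,0])

```text
clock: 21.65
position: [0.4302, -0.0791, 0.1511]
tool_rot: [-1.57, -0.005, 0.005]
force: [1.3, -0.8, 0.6]
grip_width: 0.0849
```

Run:
```python
from h import *
f=snap('scene','s6.png'); s=monitor.observe(); print(s['position'],s['force'],s['grip_width'])
im=cv2.imread('pics/s6.png')
cv2.imwrite('pics/s6c.png',cv2.resize(im[90:270,150:400],None,fx=3,fy=3,interpolation=cv2.INTER_CUBIC))
```

```text
[ 0.42856553 -0.07984643  0.1470334 ] [-3.2528051   1.97293203 -5.51638829] 0.08507352201656891
```

View pics/s6c.png

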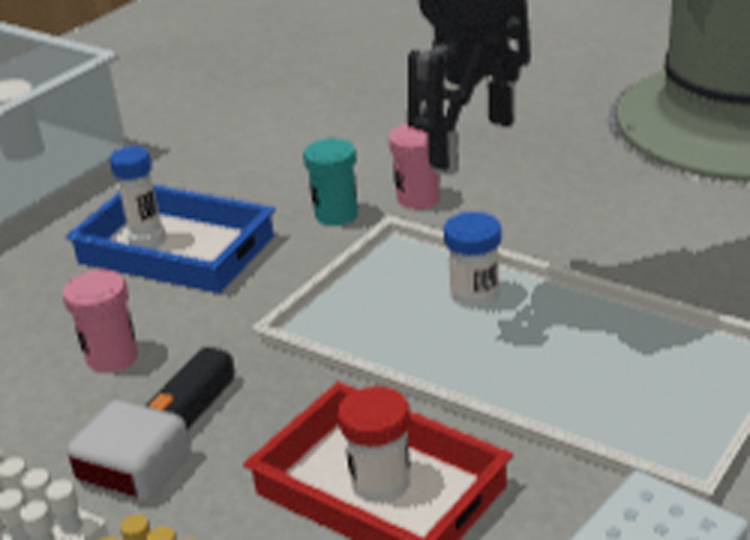

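Call:
drive_tool(steps=[85,0,-2,-20,0,85,0,0,-30,0,85,0,0,-25,0,85,0,0,-12,0,85,0,0,0,0])

```text
clock: 22.12
position: [0.4276, -0.084, 0.0601]
tool_rot: [-1.571, 0.004, -0.0]
force: [-1.1, -0.2, -0.3]
grip_width: 0.085
```

Call:
drive_tool(steps=[40,0,0,0,0,40,0,0,0,0,40,0,0,0,0,40,0,0,0,0,40,0,0,0,0])

```text
clock: 22.53
position: [0.4295, -0.0836, 0.0629]
tool_rot: [-1.571, -0.002, 0.001]
force: [-0.7, 0.0, 12.8]
grip_width: 0.0467
```

Call:
drive_tool(steps=[40,0,0,5,0,40,0,0,10,0,40,0,0,15,0,40,0,0,18,0,40,0,0,3,0])

```text
clock: 22.95
position: [0.4297, -0.0837, 0.1156]
tool_rot: [-1.571, -0.003, 0.0]
force: [0.4, -0.3, 0.0]
grip_width: 0.047
```

Call:
drive_tool(steps=[40,6,-15,0,0,40,6,-30,0,0,40,6,-38,0,0,40,6,-39,0,0,40,6,-39,0,0])

```text
clock: 23.37
position: [0.459, -0.2461, 0.1134]
tool_rot: [-1.571, -0.001, 0.002]
force: [1.2, 0.5, -0.1]
grip_width: 0.047
```

Call:
drive_tool(steps=[40,6,-38,0,0,40,6,-28,0,0,40,6,-16,0,0,40,6,-6,0,0,40,5,-3,0,0])

```text
clock: 23.78
position: [0.4881, -0.3363, 0.113]
tool_rot: [-1.571, -0.0, -0.0]
force: [1.3, 0.6, -0.7]
grip_width: 0.0471
```

Call:
drive_tool(steps=[40,0,0,-16,0,40,0,0,-15,0,40,0,0,-12,0,40,0,0,-5,0,40,0,0,0,0])

```text
clock: 24.2
position: [0.4878, -0.3345, 0.064]
tool_rot: [-1.57, 0.001, 0.002]
force: [-0.9, -0.5, 1.0]
grip_width: 0.0466
```

Call:
drive_tool(steps=[40,0,0,-1,0,40,0,0,-1,0,40,0,0,-1,0,40,0,0,0,0,40,0,0,0,0])

```text
clock: 24.62
position: [0.4883, -0.3359, 0.063]
tool_rot: [-1.571, -0.001, 0.0]
force: [-2.1, 1.0, 12.1]
grip_width: 0.0466
```

Blue pot is on the tray floor; I'll release it, rise, back away and check with the top camera.

Call:
drive_tool(steps=[70,0,0,0,0,78,0,0,0,0,78,0,0,0,0,78,0,0,0,0,78,0,0,0,0])

```text
clock: 25.03
position: [0.4879, -0.3355, 0.0618]
tool_rot: [-1.571, 0.0, 0.001]
force: [0.4, 0.9, 0.3]
grip_width: 0.078
```

Call:
drive_tool(steps=[78,0,0,10,0,78,0,0,25,0,78,0,0,35,0,78,0,0,35,0,78,0,0,35,0])

```text
clock: 25.45
position: [0.4874, -0.3356, 0.204]
tool_rot: [-1.571, 0.0, 0.0]
force: [0.6, 0.3, 0.9]
grip_width: 0.0781
```

Call:
drive_tool(steps=[78,-10,38,0,0,78,-10,38,0,0,78,-10,38,0,0,78,-10,38,0,0,78,-10,38,0,0])

```text
clock: 25.87
position: [0.437, -0.1441, 0.2024]
tool_rot: [-1.571, -0.001, 0.0]
force: [1.4, 0.5, 1.2]
grip_width: 0.078
```

Call:
drive_tool(steps=[78,0,39,0,0,78,0,39,0,0,78,0,30,0,0,78,0,0,0,0,78,0,0,0,0])

```text
clock: 26.28
position: [0.438, -0.0361, 0.2024]
tool_rot: [-1.57, -0.001, 0.004]
force: [0.3, -0.1, 0.0]
grip_width: 0.0781
```

Run:
```python
from h import *
f=snap('top','t7.png'); s=monitor.observe(); print(s['clock'],s['position'],s['force'],s['grip_width'])
im=cv2.imread('pics/t7.png')
cv2.imwrite('pics/t7c.png',cv2.resize(im[100:260,130:510],None,fx=2,fy=2,interpolation=cv2.INTER_CUBIC))
f=snap('scene','s7.png')
cv2.imwrite('pics/s7c.png',cv2.resize(cv2.imread('pics/s7.png')[110:310,150:540],None,fx=2,fy=2,interpolation=cv2.INTER_CUBIC))
```

```text
26.3333 [ 0.4379354  -0.03738215  0.20232466] [0.57852134 0.16933662 0.97245279] 0.07814980369846923
```

View pics/t7c.png

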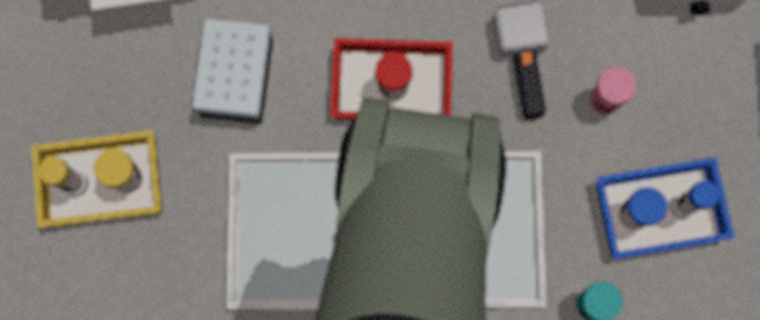

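View pics/s7c.png

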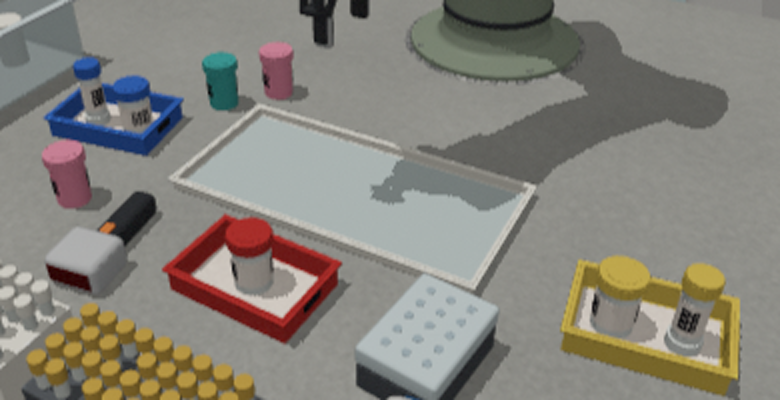

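All five stand upright in their own trays; the tip box and scanner look unmoved. I'll do one numeric check of the lids in the tray frames, then hand in.

Run:
```python
from h import *
f=grab_frame('top')
T=dict(red=(.6665,-.0188,-.039),yellow=(.537,.3624,.115),blue=(.4936,-.3672,.16))
# lid centres read off t7c (crop/2 + offset)
for n,t,u,v,z in [('rp','red',394,71,.076),('yp','yellow',114,168,.076),('yt','yellow',55,170,.096),('bp','blue',647,207,.076),('bt','blue',705,194,.096)]:
    x,y,a=T[t]; w=px2w(f,u/2+130,v/2+100,z)[:2]-[x,y]
    print(n,np.round([w[0]*np.cos(a)+w[1]*np.sin(a),-w[0]*np.sin(a)+w[1]*np.cos(a)],3))
print(workorder.job_done())
```

```text
rp [-0.002 -0.004]
yp [ 0.    -0.036]
yt [0.002 0.03 ]
bp [-0.002  0.034]
bt [-0.    -0.033]
the job is handed in; nothing more can be done
None
```

I moved the red pot first, then the yellow pot, yellow tube, blue tube and blue pot. Each was gripped by its cap and lowered until the force reading showed floor contact before release. The job was handed in at about 26 s of the 128 s allowed; no verdict is reported.

The last pictures show all five containers upright in the tray of their colour. Lid centres in the tray frames:

| Container | Tray x (limit ±40 mm) | Tray y (limit ±62 mm) |
|---|---|---|
| Red pot | -2 mm | -4 mm |
| Yellow pot | 0 mm | -36 mm |
| Yellow tube | 2 mm | 30 mm |
| Blue pot | -2 mm | 34 mm |
| Blue tube | 0 mm | -33 mm |

- **After the red pot:** the other four still stood where they started, judged by eye from the picture.
- **Tip box and scanner:** both look unmoved in the pictures; I did not measure them.
- **Robot at hand-in:** it was clear of everything, with the jaws open at 0.20 m height.
- **Disagreements:** none of the checks failed. The two cameras differed by about 1 px (2 mm), within the calibration.

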